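# Stow the mallet under the flush hatch

### The job

Put the mallet away in the grey chest: flip up the ring pull sunk in the chest's flush hatch, lift the hatch by it and swing it all the way back against its stop. Then take the mallet from the bench stand and lower it handle-first through the steel collar inside the chest until its head rests on the collar, and leave it hanging there with the hatch still open; leave the things around where they are.

Things in the scene. Friction and masses are not known exactly. Their poses are not given: they have to be found in the camera images.
- hatch_hinge (a point): Middle of the hatch's rear edge, on the hinge line at deck height (150 mm), fixed to the chest; axes as the chest's. The hatch reaches from 2 to 165 mm in front of it (-x), 160 mm wide. The ring's recess, 28 mm deep and 74 mm wide, runs from 35 to 157 mm in front; the ring's pivot, parallel to the hinge, is 105 mm in front and 5 mm below the deck.
- hatch (a joint): Hatch hinge angle in rad: 0 = shut and flush, about 1.57 = upright, 1.85 = fully back against its stop. The free (front) edge rises and swings to the rear. The hinge is stiff: the hatch stays where it is left; moving it takes about 8 N at the ring.
- ring_pull (a joint): Angle of the ring pull out of the hatch in rad: 0 = lying flush in its recess with its bar towards the hinge, 1.62 = its stop, standing square to the hatch. It has light friction and stays where it is left (pressing the heel takes about 4 N).
- ring_bar (a point): Middle of the outer bar of the D-shaped steel ring pull (round stock 8 mm thick, 62 mm wide, 46 mm clear between its legs; straight bar 30 mm long, parallel to the hinge, 52 mm from the ring's pivot). Moves with the ring. Site x points from pivot to bar, y along the bar.
- ring_heel (a point): Middle of the top face of the ring's heel, a flat tab 58 mm wide that reaches 21 mm past the pivot on the side away from the bar (towards the hatch's front edge). This point is 14 mm from the pivot. Pushing the heel down into the recess (about 20 mm clear below it; beyond its end 31 mm at deck height, 17 mm at the floor) tips the bar up out of the recess.
- hatch_edge (a point): Middle of the hatch's free (front) edge at its top face, 165 mm from the hinge; moves with the hatch. The hatch plate is 6 mm thick there, and 31 mm thick under the ring's recess pan (within 40 mm either side of the middle, from 32 to 143 mm from the hinge; the pan's front wall slopes).
- collar_top (a point): Centre of the top face of the steel collar fixed inside the well, hole vertical: 26 mm hole, 42 mm outside, 12 mm tall, top 80 mm below the deck, on a bracket from the rear wall. It is 100 mm in front of the hinge line. Its axes are the chest's.
- mallet_head (a point): Centre of the head of the mallet hung handle-down in the stand: 66 mm long (x) x 32 thick (y) x 30 tall, steel with white faces. Under it a round shoulder 34 mm across, 10 mm tall, then the wooden handle, 16 mm across, 62 mm long, ending 87 mm below this point. Hung in a collar, the shoulder rests on it and this point is 25 mm above the collar's top. About 0.2 kg.
- stand: Bench stand holding the mallet at the start: dark foot plate 110 x 80 mm, a post 50 mm behind the collar and a steel collar (28 mm hole, 44 mm outside) with its top 70 mm above the cabinet top. Origin on the cabinet top below the collar's hole. Fixed.
- v_block: Bystander: hardened V-block, 33x40x34 mm; origin under its middle. Leave alone.
- tape_roll: Bystander: roll of masking tape, 100 mm across, 25 mm high; origin under its middle. Leave alone.
- housing_a: Bystander: round metal housing, 46 mm across, 36 mm high; origin under its middle. Leave alone.
- housing_b: Bystander: round flanged metal housing, 46 mm across, 34 mm high; origin under its middle. Leave alone.
- gauge_block: Bystander: flat steel block 35x20x9 mm lying on the chest's deck left of the hatch; origin under its middle. Leave alone.
- mallet: The mallet itself; origin at the lower end of its handle, z up along the handle (all sizes under mallet_head).
- chest: Grey chest 250 (x) x 280 (y) mm, 150 mm high, aluminium deck, fixed on the cabinet top and perhaps turned a little. Origin under its middle; z up, x to the rear (away from the robot), y along the hinge. The hatch lies flush in the deck near its middle; the well under it is 169 x 164 mm and 146 mm deep.
There are look-alikes about, which are no part of the job. What is shaped like the mallet but red or yellow is not meant.

How it is judged (in metres and radians):
On the way, in this order (a step that is already met when the one before it is completed fails the run):
1. the ring pull is flipped up at least 35 degrees while the hatch is still shut (under 5 degrees) (value of joint ring_pull above 0.6 rad and value of joint hatch below 0.09 rad), for 0.1 s.
2. the hatch is swung all the way back, past 97 degrees (value of joint hatch above 1.7 rad), for 0.2 s.
3. the mallet hangs in the collar in the chest (horizontal distance between mallet_head and collar_top below 0.012 m and z of mallet_head in the frame of collar_top between 0.018 and 0.031 m and angle between mallet_head's own z axis and vertical below 0.15 rad), for 0.2 s.
At the end, for the whole second after the job is handed in: The hatch is open past 1.7 rad (97 degrees) and still; the mallet hangs handle-down in the collar of the chest, head centre 18 to 31 mm above the collar's top and within 12 mm of its axis, tilted less than 0.15 rad, at rest and released (all of step 3 and value of joint hatch above 1.7 rad and linear speed of mallet below 0.03 m/s and velocity of joint hatch below 0.05 rad/s); the robot touches nothing.
It fails at once if the v block is pushed more than 30 mm from its place (distance of v_block from where it was at the start of the episode above 0.03 m).
It fails at once if the tape roll is pushed more than 30 mm from its place (distance of tape_roll from where it was at the start of the episode above 0.03 m).
It fails at once if the housing a is pushed more than 30 mm from its place (distance of housing_a from where it was at the start of the episode above 0.03 m).
It fails at once if the housing b is pushed more than 30 mm from its place (distance of housing_b from where it was at the start of the episode above 0.03 m).
It fails at once if the gauge block is pushed more than 30 mm from its place (distance of gauge_block from where it was at the start of the episode above 0.03 m).
It also fails if it takes over 72 s, if anything falls off the work surface, if the arm or the gripper's body presses on something with over 40 N, if the wrist force passes 120 N, or if a joint passes its speed limit or range.

### The arm

A 7-joint arm with a two-finger parallel gripper is mounted at the origin on a cart in front of the work surface, level with it; the furniture and walls round the work are solid. World frame = base frame: x ahead of the robot, y to its left, z up, the work surface at z = 0. Lengths are in mm, angles in rad, forces in N, time in s.
With the tool pointing down it reaches from about 350 to 900 mm from the base axis. Payload 8.1 kg.
Tool frame: the origin (TCP) lies midway between the tips of the shut fingers; the grasp point (between the pads) lies 19 mm behind it; z points along the fingers, y is the direction in which the jaws open and shut (so a half turn about z gives the same grasp; the last joint's range is limited). The gripper opens to 85 mm and grips with 20 to 120 N. Pads are 22 mm wide; open, the fingers measure 114 mm over their backs; the gripper's body (76 mm by 85 mm) begins 54 mm behind the grasp point. The pads swing forward as they close: fully open they stand 13 mm farther back than shut.
Start: joints at [-1.388, 0.434, 0.025, 1.573, -0.012, 1.134, -0.075], TCP at [176.23, 599.653, 231.323] pointing down, gripper open.
Joint ranges: [-2.62, 2.62], [-0.44, 2.09], [-1.27, 1.32], [0.08, 2.57], [-1.32, 4.46], [0.12, 2], [-2.74, 2.74]. Speed limits (rad/s): [2.22, 2.22, 3.01, 3.01, 3.14, 3.14, 3.14].

### API

Orientations are given as a rotation vector (axis times angle).
In Python, from rig import * gives the robot as it stands.
- The arm moves only by the tool servo_tool, never from a script. Its argument "deltas" is a list of rows, each a list of 2 entries, a list of its own where there are three numbers: the shift along the world's x, y, z in m, then the turn about the world's z in degrees. A call has 1 to 10 rows; each row shifts and turns the commanded pose from where the row before left it; what a row does not reach is not made up. A row lasts 1/8 s, in which the tool goes at most 62.5 mm and 10.7 degrees, less where a joint would pass 70% of its speed; a pose out of reach is approached as far as the arm can. A call is refused whole if a number of a shift passes 0.0625 or a number of a turn 10.7, either way. A call with a gripper value outside its range is refused whole. "grip" is the closure, from 0 (fully open) to 1 (shut), set as the call begins (left out, the last holds). The fingers move at their own pace and stop on an object; the grip force is fixed at half the most. Time passes only in rows, so rows that do not move let the fingers close. It gives the time, the measured TCP pose, the force and the opening at its end, in the units of the state.
- read_state(): the state, without advancing time (a new reading comes with each control period).
- get_image(name): name is "side" or "top" or "wrist"; returns the picture (420x560x3 uint8, blue, green, red); there is no depth.
- get_calibration(name): a dict with "intrinsics" (3x3 intrinsics, pixels), "k1" (the pictures are not rectified: a ray, as slopes to the right and down, at radius r is drawn at 1 + k1 r^2 times it, then the intrinsics apply), "rvec" (rotation vector, rad) and "tvec" (3), from world to camera coordinates, as OpenCV has them. Camera axes: x right, y down, z forward; pixel columns grow to the right and rows downward; lengths in mm; the calibration is good to about 2 mm. A picture is of the moment at which its call begins: read the wrist's pose just before it. get_calibration takes no time and is no camera call; for the wrist camera it gives the pose at the moment of the call.
- sign_off(): hands the job in, once; it reports no verdict.
The state is a dict: "time": time; "q": joint angles; "joint_vel": joint speeds; "tau": joint torques, N m; "position": TCP position; "tool_rot": TCP orientation; "wrist_force": force on the tool from outside, world axes, zero at the start; "ft_torque": the same for the moment, N m; "width": finger opening in mm.
Only numpy, scipy, OpenCV 4.12 (cv2) and the standard library are available. Lean on these libraries where they do the work, as an engineer would, in place of code of your own. Each camera call takes 0.05 s, during which the arm holds its last target. There are 200 camera calls.

## Working session

There is one attempt and no reset: what is moved stays moved. The work goes in short steps, Python scripts to look and compute and a tool call to move; the robot and the scene stay as the last step left them, time stands still between calls to the robot, and variables do not carry over. Pictures are saved under pics/ and viewed, about 8 in all and at most 12, crops included, and the job is handed in when it is done.

Besides the shell and the picture viewer there is one more tool, called after "Emit:" as name([rows], argument=value, ...), one row to a line, values as JSON. servo_tool: Moves the arm, as the interface text tells. Its arguments: {"type":"object","properties":{"deltas":{"type":"array"},"grip":{"type":"number"}},"required":["deltas"]}

```bash
mkdir -p pics; cat > h.py <<'E'
from rig import *
import numpy as np, cv2
def cal(n):
    c=get_calibration(n);R=cv2.Rodrigues(np.array(c["rvec"],float))[0];return np.array(c["intrinsics"],float),c["k1"],R,np.array(c["tvec"],float).ravel()
def ray(c,uv):
    K,k1,R,t=c
    d=np.array([(uv[0]-K[0,2])/K[0,0],(uv[1]-K[1,2])/K[1,1]]);s=d.copy()
    for _ in range(20): s=d/(1+k1*(s@s))
    return -R.T@t, R.T@np.array([s[0],s[1],1])
def plane(c,uv,z):
    o,d=ray(c,uv);return o+d*(z-o[2])/d[2]
def proj(c,P):
    K,k1,R,t=c;p=R@np.array(P,float)+t;s=p[:2]/p[2];s=s*(1+k1*(s@s));return K[:2,:2]@s+K[:2,2]
def tri(c1,u1,c2,u2):
    o1,d1=ray(c1,u1);o2,d2=ray(c2,u2)
    a=np.linalg.lstsq(np.stack([d1,-d2],1),o2-o1,rcond=None)[0]
    p,q=o1+a[0]*d1,o2+a[1]*d2;return (p+q)/2,np.linalg.norm(p-q)
E
python3 - <<'E'
from h import *
s=read_state();print(s)
for n in ["top","side","wrist"]:
    im=get_image(n);cv2.imwrite(f"pics/{n}0.png",im);c=cal(n);print(n,-c[2].T@c[3],c[0][0,0],c[1],c[2][2])
E
```

```text
{'time': 0.0, 'q': array([-1.38758257,  0.4352037 ,  0.02495802,  1.57410234, -0.01161908,
        1.13400426, -0.07508577]), 'joint_vel': array([-0.00073269, -0.00022112,  0.00123083,  0.00033541, -0.00074152,
        0.00042568, -0.00121405]), 'tau': array([ 8.02307586e-04, -6.70454693e+01,  1.02517884e+00, -3.16221786e+01,
        1.54906703e-02,  1.21814426e-02,  1.17336975e-05]), 'position': array([176.1078686 , 599.1431875 , 230.53574511]), 'tool_rot': array([-4.47491417e-01, -3.10945097e+00,  2.46460095e-03]), 'wrist_force': array([ 0.17209193,  0.24938278, -0.98157608]), 'ft_torque': array([ 0.02685239, -0.0038763 , -0.03512622]), 'width': 85.69683155539062}
top [394.02415215  19.39971964 998.92642653] 389.8715767187119 -0.059279232244328114 [ 0.11282252 -0.01185731 -0.9935444 ]
side [ 260.32680151 -817.53039301  661.56172034] 445.7206242297481 -0.09848931648628229 [ 0.22820207  0.81329909 -0.53522743]
wrist [104.62250268 620.71529987 373.34848119] 336.0592958146023 -0.06111560341541764 [ 0.27956911 -0.08310982 -0.95652176]
```

View pics/top0.png

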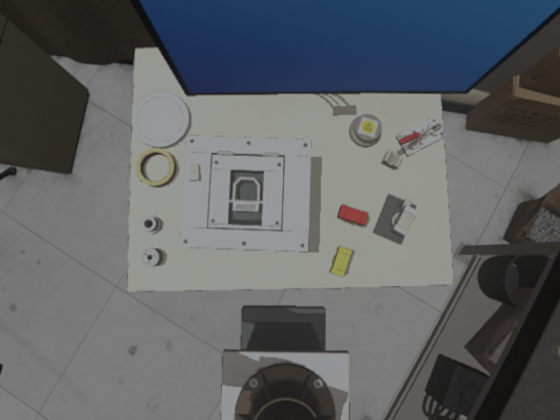

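View pics/side0.png

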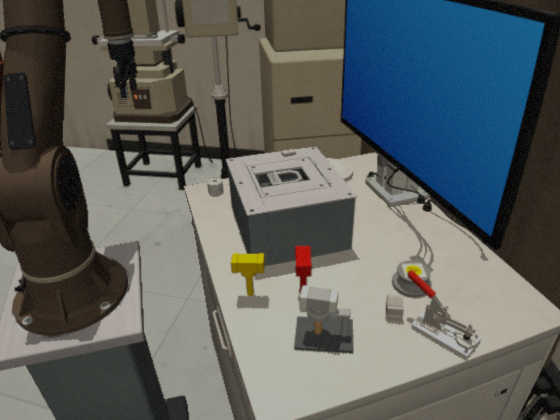

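The top view shows the chest with deck corners near (190,137), (310,143), (310,250) and (183,247), and the ring around (247,190). The mallet in its stand is at about (405,218), with the red and yellow look-alikes beside it. The side view matches. Next I'll zoom in for the features.

```bash
python3 - <<'E'
from h import *
t=cv2.imread("pics/top0.png");s=cv2.imread("pics/side0.png")
a=cv2.resize(t[128:258,175:320],None,fx=4,fy=4,interpolation=cv2.INTER_CUBIC)
b=cv2.resize(t[185:255,360:430],None,fx=3,fy=3,interpolation=cv2.INTER_CUBIC)
c=cv2.resize(s[280:355,285:360],None,fx=3,fy=3,interpolation=cv2.INTER_CUBIC)
o=np.zeros((520,800,3),np.uint8);o[:a.shape[0],:a.shape[1]]=a;o[:b.shape[0],585:585+b.shape[1]]=b[:, :215];o[220:220+c.shape[0],585:585+215]=c[:,:215]
cv2.imwrite("pics/crop1.png",o)
ct=cal("top")
for n,uv,z in [("c1",(187,137),150),("c2",(311,139),150),("c3",(310,250),150),("c4",(183,248),150),("ring",(247,190),145),("mal",(405,218),95),("edge of monitor",(280,94),300),("red",(353,214),90),("yel",(342,261),90)]:
    print(n,plane(ct,uv,z).round(1))
E
```

```text
c1 [649.1 233.1 150. ]
c2 [649.7 -45.2 150. ]
c3 [402.1 -45.3 150. ]
c4 [401.4 230.2 150. ]
ring [532.   95.3 145. ]
mal [ 480.7 -272.6   95. ]
edge of monitor [690.5  25.1 300. ]
red [ 488.5 -150.4   90. ]
yel [ 378.4 -124.6   90. ]
```

View pics/crop1.png

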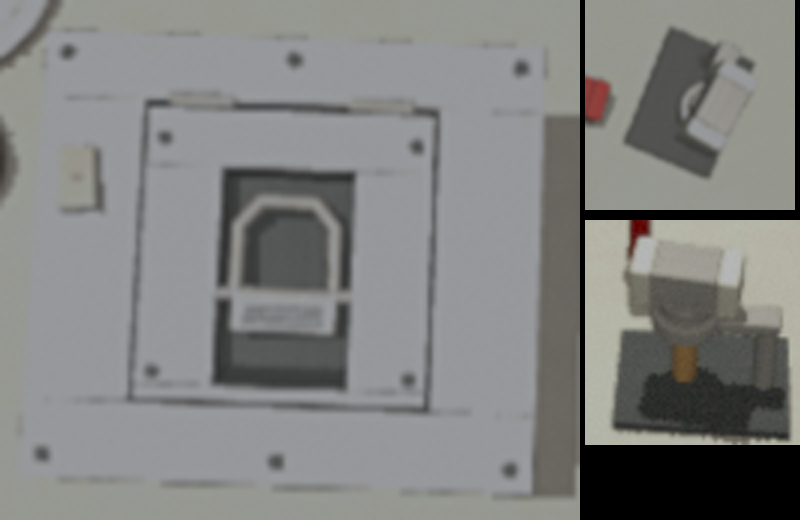

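```bash
python3 - <<'E'
from h import *
ct=cal("top");cs=cal("side")
P=lambda u,v,z:plane(ct,(175+u/4-.375,128+v/4-.375),z)
rl,rr,fr,fl=[P(*q,150) for q in [(147,103),(438,110),(427,409),(131,400)]]
print("hatch",rl.round(1),rr.round(1),fr.round(1),fl.round(1),"W",np.linalg.norm(rl-rr),np.linalg.norm(fl-fr),"L",np.linalg.norm(rl-fl),np.linalg.norm(rr-fr))
print("hinge",(rl+rr)/2,"yaw",np.degrees(np.arctan2(*-(rl-rr)[[0]],(rl-rr)[1])),np.degrees(np.arctan2(*((rl+rr)-(fl+fr))[[1,0]])))
sc=[P(*q,150) for q in [(68,51),(521,68),(510,470),(41,454)]]
print("screws",np.mean(sc,0),[ (sc[i]-sc[(i+1)%4]).round(1) for i in range(4)])
print("bar",P(286,203,145),"pivL",P(218,293,145),"pivR",P(350,297,145),"heel",P(283,318,147))
M=lambda u,v,z:plane(ct,(360+(u-585)/3,185+v/3),z)
for q in [(722,103),(735,64),(705,146)]: print("mal",M(*q,110))
# side: head top face corners at crop 3x
S=lambda u,v,z:plane(cs,(285+(u-585)/3,280+(v-220)/3),z)
for q in [(650,241),(741,251),(718,290),(632,283),(687,265)]: print("side top",S(*q,110))
print("handle",tri(ct,(360+137/3,185+103/3),cs,(285+(687-585)/3,280+(265-220)/3)))
print(proj(ct,[480,-270,110]),proj(cs,[480,-270,110]))
E
```

```text
hatch [612.3 176.7 150. ] [611.4  14.4 150. ] [444.7  17.5 150. ] [446.6 178.9 150. ] W 162.24093520369507 161.35262481889546 L 165.73606128988675 166.7409354146193
hinge [611.86592806  95.53527572 150.        ] yaw -0.3385903666887986 -0.9189572829567042
screws [526.64363851  97.32847444 150.        ] [array([  5. , 253.9,   0. ]), array([224.1,  -3.5,   0. ]), array([  -4. , -254.9,    0. ]), array([-225.1,    4.5,    0. ])]
bar [558.07825698  97.95048576 145.        ] pivL [506.93303865 134.03504175 145.        ] pivR [506.05004561  61.12700618 145.        ] heel [493.46775036  97.57190863 147.        ]
mal [ 476.23390421 -269.26720083  110.        ]
mal [ 506.70234997 -280.02845535  110.        ]
mal [ 442.90537596 -255.48194095  110.        ]
side top [ 461.46085555 -250.575052    110.        ]
side top [ 510.09997427 -275.74797008  110.        ]
side top [ 485.12448875 -301.90674534  110.        ]
side top [ 439.84732101 -281.12079283  110.        ]
side top [ 475.37919838 -276.93633556  110.        ]
handle (array([ 477.18736131, -271.25677068,  104.23253415]), np.float64(0.8597290157680296))
[405.95097589 217.71592942] [320.07688679 291.85990482]
```

Emit:
servo_tool([
  [[0.03,-0.05,0.003],1.5],
  [[0.03,-0.05,0.003],1.5],
  [[0.03,-0.05,0.003],1.5],
  [[0.03,-0.05,0.003],1.5],
  [[0.03,-0.05,0.003],1.5],
  [[0.03,-0.05,0.003],1.5],
  [[0.03,-0.05,0.003],1.5],
  [[0.03,-0.05,0.003],1.5],
  [[0.03,-0.05,0.003],1.5],
  [[0.03,-0.05,0.003],1.5],
], grip=1)

```text
time: 1.4
position: [476.9, 97.9, 261.5]
tool_rot: [0.036, 3.141, 0.001]
wrist_force: [1.0, 0.2, 0.4]
width: -0.1
```

Emit:
servo_tool([
  [[0,0,0],0],
  [[0,0,0],0],
])

```text
time: 1.65
position: [475.8, 100.0, 261.1]
tool_rot: [-0.039, -3.141, -0.0]
wrist_force: [-0.6, 1.1, -0.2]
width: -0.3
```

```bash
python3 - <<'E'
from h import *
s=read_state();print(s["position"],s["tool_rot"],s["width"],s["q"].round(2))
R=cv2.Rodrigues(s["tool_rot"])[0];print(R.round(3))
c=cal("wrist");im=get_image("wrist");cv2.imwrite("pics/w1.png",im)
for P in [[612,96,150],[507,97.5,145],[559,97,145]]: print(proj(c,P))
np.savez("w1.npz",K=c[0],k=c[1],R=c[2],t=c[3])
ct=cal("top");cs=cal("side")
print("monitor",tri(ct,(188,93),cs,(341,122)),tri(ct,(465,93),cs,(503,222)))
E
```

```text
[475.83368663 100.00171579 261.05713362] [-3.86508588e-02 -3.14062868e+00 -3.68927698e-04] -0.30904889349898546 [-0.57  0.18  0.3   1.88 -0.06  1.1   1.3 ]
[[-1.     0.025 -0.001]
 [ 0.025  1.     0.   ]
 [ 0.001  0.    -1.   ]]
[282.14380276 347.60235346]
[280.70550473 239.11308618]
[281.74036219 294.14403325]
monitor (array([723.14472275, 219.59761754, 216.28506144]), np.float64(3.1830231417871113)) (array([ 738.89192963, -361.12729723,  255.99348455]), np.float64(31.61661876060139))
```

View pics/w1.png

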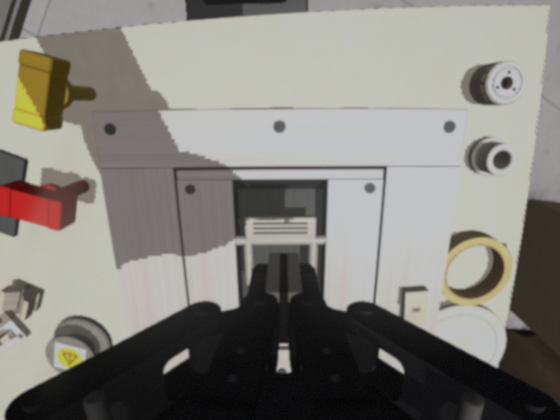

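The wrist view has the pivot rod at about (281,240) and the heel's front edge at row 219. That's within 1 px of my prediction, so I'll press the heel now.

Emit:
servo_tool([
  [[0.005,-0.001,-0.03],0],
  [[0.005,-0.001,-0.03],0],
  [[0,0,-0.03],0],
  [[0,0,-0.016],0],
  [[0,0,-0.006],0],
  [[0,0,-0.006],0],
  [[0,0,-0.006],0],
  [[0,0,-0.006],0],
  [[0,0,-0.002],0],
  [[0,0,0],0],
])

```text
time: 2.95
position: [486.2, 97.4, 129.1]
tool_rot: [-0.038, -3.141, 0.0]
wrist_force: [-0.0, -0.3, 0.1]
width: -0.0
```

```bash
python3 - <<'E'
from h import *
s=read_state();print(s["position"],s["wrist_force"])
im=get_image("side");t=get_image("top")
o=np.zeros((560,800,3),np.uint8);a=cv2.resize(im[140:220,220:360],None,fx=4,fy=4,interpolation=cv2.INTER_CUBIC);o[:320,:560]=a
b=cv2.resize(t[160:240,200:290],None,fx=2.6,fy=2.6);o[:208,564:564+234]=b;cv2.imwrite("pics/s1.png",o)
E
```

```text
[486.16014149  97.37013499 129.12084404] [-0.00265164 -0.34619204  0.13199072]
```

View pics/s1.png

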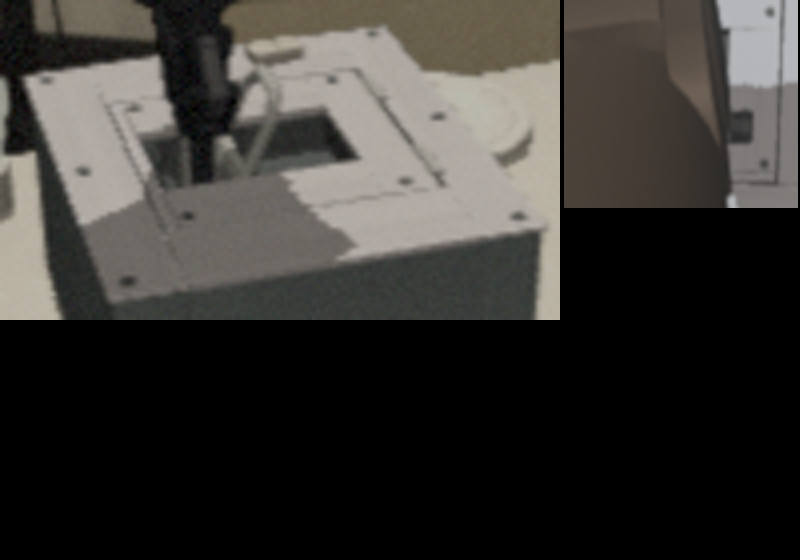

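The ring now stands up: in the side view its bar runs from about (250,72) to (277,95) in the crop. I'll locate it.

```bash
python3 - <<'E'
from h import *
cs=cal("side")
for u,v,y in [(250,70,112),(263,80,97.5),(277,95,82)]:
    o,d=ray(cs,(220+u/4,140+v/4));p=o+d*(y-o[1])/d[1];print(p, np.hypot(p[0]-507,p[2]-145),np.degrees(np.arctan2(p[2]-145,p[0]-507)))
E
```

```text
[525.49327077 112.         191.16097877] 49.72762838204061 68.16769595053673
[529.23030404  97.5        190.65812788] 50.78238926674175 64.03919686452976
[533.06651153  82.         187.47072344] 49.831971391929606 58.46037555935067
```

Emit:
servo_tool([
  [[0,0,0.05],0],
  [[0,0,0.055],0],
  [[0.0055,0,0],-10],
  [[0.0055,0,0],-10],
  [[0.0055,0,0],-10],
  [[0.0055,0,0],-10],
  [[0.0055,0,0],-10],
  [[0.0055,0,0],-10],
  [[0.0055,0,0],-10],
  [[0.0055,0,0],-10],
])

```text
time: 4.3
position: [530.7, 97.4, 234.5]
tool_rot: [2.055, 2.375, 0.001]
wrist_force: [-0.1, -0.6, 0.6]
width: 0.5
```

Emit:
servo_tool([
  [[0,0,0],-10],
  [[0,0,0],0],
  [[0,0,-0.02],0],
  [[0,0,-0.02],0],
  [[0,0,-0.02],0],
  [[0,0,0],0],
], grip=0.3)

```text
time: 5.05
position: [529.3, 97.4, 173.3]
tool_rot: [-2.244, -2.198, 0.004]
wrist_force: [-0.5, 0.6, 0.1]
width: 59.4
```

```bash
python3 - <<'E'
from h import *
s=read_state();print(s["position"],s["wrist_force"],s["width"],s["q"].round(2))
R=cv2.Rodrigues(s["tool_rot"])[0];print(R.round(3))
im=get_image("side");w=get_image("wrist")
o=np.zeros((420,800,3),np.uint8);o[:400,:480]=cv2.resize(im[130:230,230:350],None,fx=4,fy=4,interpolation=cv2.INTER_CUBIC)
o[:240,482:802]=cv2.resize(w,(320,240))[:,:318];cv2.imwrite("pics/s2.png",o)
E
```

```text
[529.30769619  97.4054467  173.32609512] [-0.49345202  0.57327744  0.05365607] 59.383569946186455 [-0.72  0.39  0.58  1.89 -0.26  0.94 -0.03]
[[ 0.021  1.    -0.002]
 [ 1.    -0.021 -0.001]
 [-0.001 -0.002 -1.   ]]
```

View pics/s2.png

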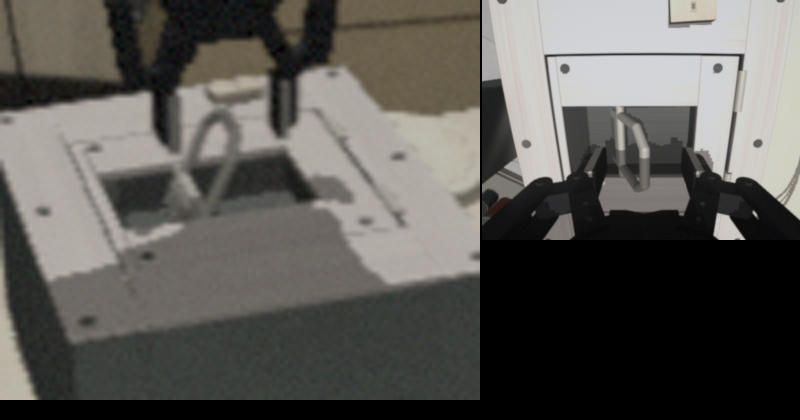

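The bar stands between the two fingers in both views, so I'll close on it.

Emit:
servo_tool([
  [[0,0,-0.002],0],
  [[0,0,0],0],
  [[0,0,0],0],
  [[0,0,0],0],
  [[0,0,0],0],
  [[0,0,0],0],
], grip=1)

```text
time: 5.9
position: [530.6, 97.7, 172.6]
tool_rot: [2.248, 2.194, 0.001]
wrist_force: [1.1, -0.2, 4.9]
width: 5.6
```

Emit:
servo_tool([
  [[0.0052,0,0.0089],0],
  [[0.0062,0,0.0083],0],
  [[0.0071,0,0.0076],0],
  [[0.0079,-0.0005,0.0067],0],
  [[0,0,0],0],
])

```text
time: 6.52
position: [554.1, 97.2, 202.9]
tool_rot: [-2.245, -2.192, 0.008]
wrist_force: [-8.0, 0.5, -0.2]
width: 5.5
```

```bash
python3 - <<'E'
from h import *
s=read_state();print(s["position"],s["wrist_force"],s["ft_torque"],s["width"])
im=get_image("side");cv2.imwrite("pics/s3.png",cv2.resize(im[90:230,200:380],None,fx=3,fy=3,interpolation=cv2.INTER_CUBIC))
E
```

```text
[554.14772865  97.22546068 202.94380424] [-8.03357952  0.53311032 -0.22513683] [0.12977822 1.85498131 0.05668208] 5.534239640823429
```

View pics/s3.png

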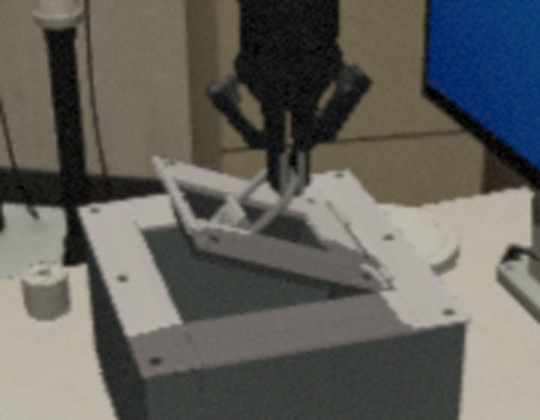

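The hatch is about 26° up and following the bar. I'll continue the arc.

Emit:
servo_tool([
  [[0.0086,-0.0002,0.0058],0],
  [[0.0092,-0.0002,0.0048],0],
  [[0.0097,-0.0002,0.0037],0],
  [[0.01,-0.0002,0.0026],0],
  [[0.0103,-0.0002,0.0014],0],
  [[0.0103,-0.0002,0.0002],0],
  [[0,0,0],0],
])

```text
time: 7.45
position: [613.8, 96.1, 222.0]
tool_rot: [-2.246, -2.193, 0.004]
wrist_force: [-4.3, 0.2, 1.4]
width: 5.4
```

Emit:
servo_tool([
  [[0,0,0],0],
  [[0,0,0],0],
  [[0,0,0],0],
], grip=0.75)

```text
time: 7.82
position: [614.9, 95.9, 222.5]
tool_rot: [2.248, 2.194, 0.001]
wrist_force: [-0.0, 0.1, 0.1]
width: 21.3
```

```bash
python3 - <<'E'
from h import *
s=read_state();print(s["position"],s["wrist_force"],s["ft_torque"],s["width"])
im=get_image("side");cv2.imwrite("pics/s4.png",cv2.resize(im[60:230,200:400],None,fx=3,fy=3,interpolation=cv2.INTER_CUBIC))
E
```

```text
[614.94577746  95.88694533 222.49628234] [-0.0032691   0.08700143  0.09727634] [ 0.0288352  -0.00016705  0.01075264] 21.341236531639936
```

View pics/s4.png

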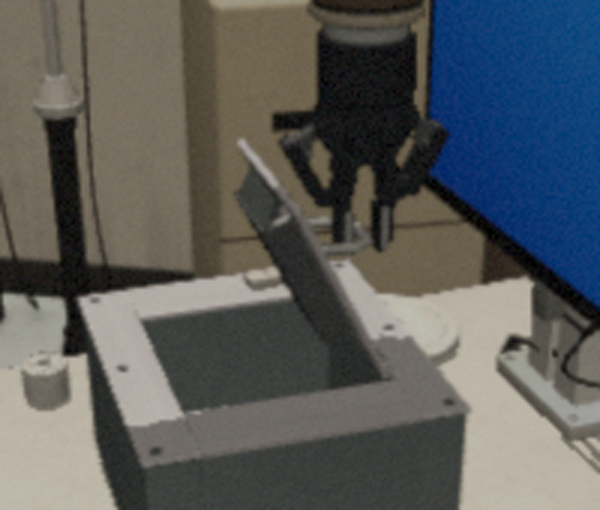

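The hatch is around 60–65° and the fingers are released. I'll go up over the edge, then push on the underside from the front.

Emit:
servo_tool([
  [[0,0,0.04],0],
  [[0,0,0.05],0],
  [[0,0,0.045],0],
  [[-0.05,0.001,0],0],
  [[-0.05,0,0],0],
  [[-0.05,0.001,0],0],
])

```text
time: 8.62
position: [463.4, 97.8, 357.3]
tool_rot: [2.248, 2.194, 0.001]
wrist_force: [-0.4, 0.7, 1.4]
width: 21.1
```

Emit:
servo_tool([
  [[0,0,-0.05],0],
  [[0,0,-0.052],0],
  [[0,0,0],0],
  [[0.01,0,0],0],
  [[0.01,0,0],0],
  [[0.01,0,0],0],
  [[0.01,0,0],0],
  [[0.01,0,0],0],
  [[0.01,0,0],0],
  [[0.01,0,0],0],
], grip=1)

```text
time: 9.88
position: [535.1, 98.2, 257.3]
tool_rot: [-2.247, -2.194, -0.003]
wrist_force: [-7.0, -0.5, 10.6]
width: 0.1
```

Emit:
servo_tool([
  [[0.01,0,0],0],
  [[0.01,0,0],0],
  [[0.01,0,0],0],
  [[0.01,0,0],0],
])

```text
time: 10.38
position: [577.2, 97.9, 258.8]
tool_rot: [2.247, 2.193, 0.008]
wrist_force: [-10.4, 0.0, 28.8]
width: -0.3
```

Emit:
servo_tool([
  [[0.005,0,0],0],
  [[0.005,0,0],0],
  [[0.005,0,0],0],
  [[0,0,0],0],
])

```text
time: 10.88
position: [592.2, 97.8, 258.0]
tool_rot: [2.246, 2.192, 0.007]
wrist_force: [-1.8, 0.2, 16.3]
width: -0.3
```

```bash
python3 - <<'E'
from h import *
s=read_state();print(s["position"],s["wrist_force"],s["ft_torque"])
im=get_image("side");cv2.imwrite("pics/s5.png",cv2.resize(im[60:230,200:400],None,fx=3,fy=3,interpolation=cv2.INTER_CUBIC))
E
```

```text
[592.21648741  97.7673241  257.96211654] [-1.75686137  0.15176659 16.30371605] [-0.05930306  0.11992867 -0.07653408]
```

View pics/s5.png

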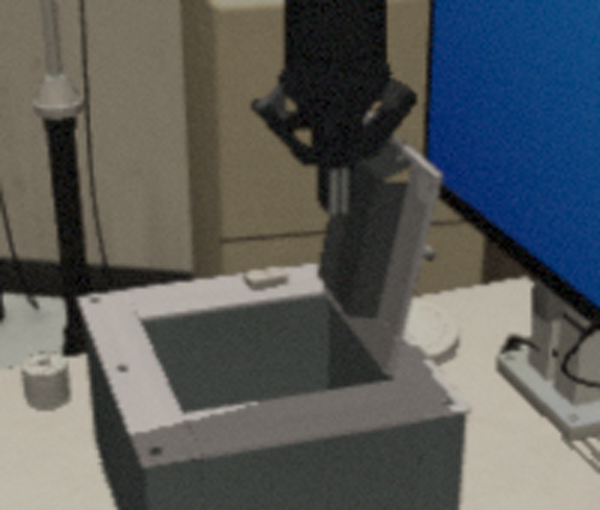

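The hatch is just past upright, but a knuckle is resting on its edge. I'll back off, rise about 30 mm, and finish the push with the fingertips.

Emit:
servo_tool([
  [[-0.01,0,0],0],
  [[-0.01,0,0.015],0],
  [[0,0,0.015],0],
  [[0.01,0,0],0],
  [[0.01,0,0],0],
  [[0.006,0,0],0],
  [[0.006,0,0],0],
  [[0,0,0],0],
])

```text
time: 11.92
position: [602.0, 97.7, 284.8]
tool_rot: [2.248, 2.194, -0.001]
wrist_force: [1.1, -0.3, -0.3]
width: 0.1
```

Emit:
servo_tool([
  [[0.005,0,0],0],
  [[0.005,0,0],0],
  [[0.005,0,0],0],
  [[0.005,0,0],0],
  [[0,0,0],0],
])

```text
time: 12.55
position: [610.3, 97.9, 284.8]
tool_rot: [-2.234, -2.181, 0.025]
wrist_force: [-56.6, -2.0, 33.1]
width: -0.4
```

That is the stop. I'll retreat and check the hatch angle while heading for the mallet.

Emit:
servo_tool([
  [[-0.03,0,0],0],
  [[-0.05,0,0.01],0],
  [[-0.02,-0.05,0],8],
  [[-0.01,-0.05,0],8],
  [[0,-0.05,0],8],
  [[0,-0.05,0],8],
  [[0,-0.05,0],8],
  [[0,-0.05,0],8],
  [[0,-0.05,0],8],
  [[0,0,0],8],
], grip=0)

```text
time: 13.8
position: [511.0, -257.4, 295.9]
tool_rot: [0.747, 3.05, -0.004]
wrist_force: [0.7, 0.5, 0.2]
width: 85.4
```

```bash
python3 - <<'E'
from h import *
s=read_state();print(s["position"],s["wrist_force"],s["q"].round(2));print(cv2.Rodrigues(s["tool_rot"])[0].round(3))
c=cal("wrist");w=get_image("wrist");im=get_image("side")
print(proj(c,[476,-272,110]))
cv2.imwrite("pics/w5.png",w)
np.savez("w5.npz",K=c[0],k=c[1],R=c[2],t=c[3])
o=np.zeros((420,800,3),np.uint8);o[:,:560]=w;o[:,560:]=cv2.resize(im[80:220,230:310],(240,420),interpolation=cv2.INTER_CUBIC)
cv2.imwrite("pics/s6.png",o)
E
```

```text
[ 510.9533946  -257.43676192  295.85863417] [0.72725323 0.46427722 0.15261146] [-0.06  0.32  0.59  1.65 -0.19  1.23  1.66]
[[-0.887  0.462  0.001]
 [ 0.462  0.887 -0.003]
 [-0.002 -0.002 -1.   ]]
[253.82086935 158.9889737 ]
```

View pics/s6.png

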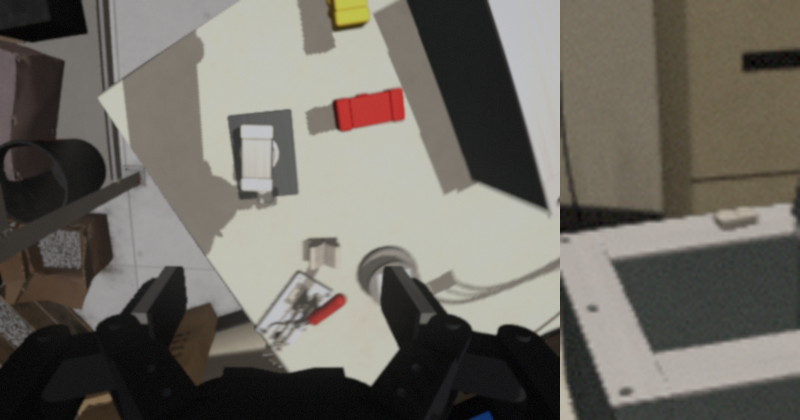

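```bash
python3 - <<'E'
from h import *
d=np.load("w5.npz");c=(d["K"],float(d["k"]),d["R"],d["t"])
im=cv2.imread("pics/w5.png")[110:205,225:300];g=cv2.cvtColor(im,cv2.COLOR_BGR2HSV)
m=((g[...,2]>150)).astype(np.uint8)
n,l,st,ce=cv2.connectedComponentsWithStats(m)
for i in range(1,n):
    if st[i,4]>100: print(st[i],ce[i]+[225,110],cv2.minAreaRect(np.argwhere(l==i)[:,::-1].astype(np.float32)+[225,110]))
a,b=plane(c,(257.3,125),110),plane(c,(256.3,192),110)
print(a,b,(a+b)/2,np.linalg.norm(a-b),np.degrees(np.arctan2(*(a-b)[[1,0]])))
e,f=plane(c,(242,158),110),plane(c,(272,158),110);print(e,f,np.linalg.norm(e-f),(e+f)/2)
# hatch mask in side: edge ends projections for angle hypothesis
cs=cal("side");s=get_image("side");cv2.imwrite("pics/side6.png",s)
for ph in (1.6,1.7,1.85):
    H=np.array([612,96,150]);print(ph,[proj(cs,H+[-165*np.cos(ph),y,165*np.sin(ph)]).round(1) for y in (-80,80)])
E
```

```text
Traceback (most recent call last):
cv2.error: OpenCV(4.12.0) /io/opencv/modules/imgproc/src/convhull.cpp:143: error: (-215:Assertion failed) total >= 0 && (depth == CV_32F || depth == CV_32S) in function 'convexHull'
```

```bash
python3 - <<'E'
from h import *
d=np.load("w5.npz");c=(d["K"],float(d["k"]),d["R"],d["t"])
im=cv2.imread("pics/w5.png")[110:205,225:300];g=cv2.cvtColor(im,cv2.COLOR_BGR2HSV)
m=((g[...,2]>150)).astype(np.uint8)
n,l,st,ce=cv2.connectedComponentsWithStats(m)
for i in range(1,n):
    if st[i,4]>100: print(st[i],ce[i]+[225,110],cv2.minAreaRect((np.argwhere(l==i)[:,::-1]+[225,110]).astype(np.float32)))
a,b=plane(c,(257.3,125),110),plane(c,(256.3,192),110)
print(a,b,(a+b)/2,np.linalg.norm(a-b),np.degrees(np.arctan2(*(a-b)[[1,0]])))
e,f=plane(c,(242,158),110),plane(c,(272,158),110);print(e,f,np.linalg.norm(e-f),(e+f)/2)
cs=cal("side");s=get_image("side");cv2.imwrite("pics/side6.png",s)
for ph in (1.6,1.7,1.85):
    H=np.array([612,96,150]);print(ph,[proj(cs,H+[-165*np.cos(ph),y,165*np.sin(ph)]).round(1) for y in (-80,80)])
E
```

```text
[  0   0  49  76 580] [231.82586207 144.56034483] ((249.0, 147.5), (75.0, 48.0), 90.0)
[ 50   0  25  95 629] [293.56597774 162.22893482] ((286.9999694824219, 157.0), (93.99998474121094, 23.999996185302734), 90.0)
[  16   15   32   69 1960] [256.38061224 157.58520408] ((256.5, 159.0), (68.0, 31.0), 90.0)
[ 48  32   6  24 106] [275.06603774 153.46226415] ((275.5, 153.5), (23.0, 5.0), 90.0)
[ 449.00819487 -253.31604888  110.        ] [ 506.37617313 -285.94307404  110.        ] [ 477.692184   -269.62956146  110.        ] 65.99702796499514 150.37170965033312
[ 469.77219951 -281.80479001  110.        ] [ 483.39197093 -255.74424117  110.        ] 29.40493800320114 [ 476.58208522 -268.77451559  110.        ]
1.6 [array([335.1, 117.7]), array([309.9,  95.2])]
1.7 [array([342.2, 117.4]), array([316.3,  95. ])]
1.85 [array([352.4, 118.3]), array([325.5,  96. ])]
```

Emit:
servo_tool([
  [[-0.034,-0.0126,0],0],
  [[0,0,-0.05],0],
  [[0,0,-0.05],0],
  [[0,0,-0.03],0],
  [[0,0,0],0],
  [[0,0,0],0],
])

```text
time: 14.7
position: [478.8, -264.7, 166.7]
tool_rot: [0.744, 3.05, -0.0]
wrist_force: [-0.3, 0.1, -0.6]
width: 85.6
```

```bash
python3 - <<'E'
from h import *
s=read_state();print(s["position"],s["wrist_force"])
c=cal("wrist");w=get_image("wrist");s=cv2.imread("pics/side6.png")
print(proj(c,[477,-270,110]),[proj(c,[477+x*.887+y*.462,-270-x*.462+y*.887,110]).round() for x,y in ((33,16),(33,-16),(-33,-16),(-33,16))])
o=np.zeros((480,800,3),np.uint8);o[:315,:420]=cv2.resize(w,(420,315));o[:,425:]=cv2.resize(s[80:208,290:390],(375,480),interpolation=cv2.INTER_CUBIC)
cv2.imwrite("pics/s7.png",o)
E
```

```text
[ 478.76485668 -264.71111638  166.67790305] [-0.27363627  0.12962176 -0.60552607]
[274.20448618 230.13968801] [array([299., 277.]), array([250., 277.]), array([247., 179.]), array([300., 179.])]
```

View pics/s7.png

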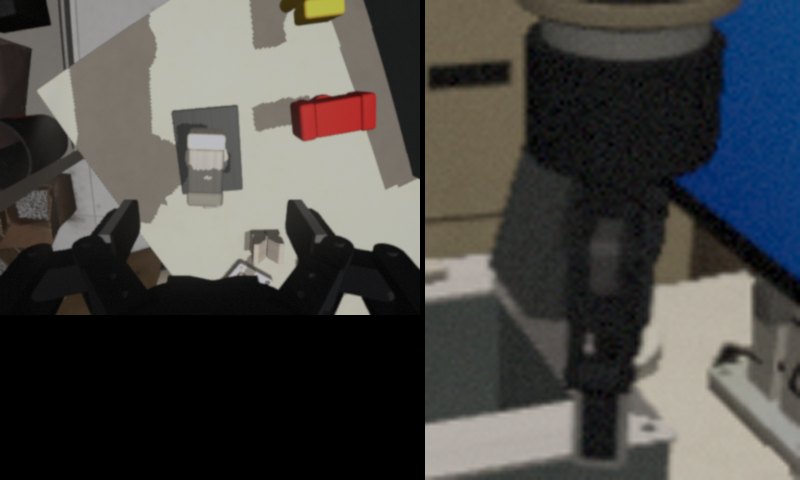

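The wrist view has the head at about (249–302, 178–275) px, matching the predicted position of (477,-270). The TCP is 5 mm short in y, so I'll correct that, descend and grip.

Emit:
servo_tool([
  [[-0.002,-0.0055,0],0],
  [[0,0,-0.03],0],
  [[0,0,-0.03],0],
  [[0,0,-0.026],0],
  [[0,0,0],0],
  [[0,0,0],0],
])

```text
time: 15.5
position: [476.4, -270.9, 80.6]
tool_rot: [0.744, 3.051, -0.001]
wrist_force: [-0.1, 0.6, 0.9]
width: 85.5
```

Emit:
servo_tool([
  [[0,0,0],0],
  [[0,0,0],0],
  [[0,0,0],0],
  [[0,0,0],0],
  [[0,0,0],0],
], grip=1)

```text
time: 16.12
position: [476.0, -270.2, 79.9]
tool_rot: [0.743, 3.052, 0.0]
wrist_force: [-1.1, 1.5, 6.3]
width: 29.3
```

Emit:
servo_tool([
  [[0,0,0.02],0],
  [[0,0,0.03],0],
  [[0,0,0.04],0],
  [[0,0,0.045],0],
  [[0,0,0.045],0],
  [[0,0,0],0],
])

```text
time: 16.88
position: [477.1, -271.2, 262.6]
tool_rot: [0.742, 3.046, -0.001]
wrist_force: [0.5, -0.2, -2.3]
width: 29.1
```

```bash
python3 - <<'E'
from h import *
s=read_state();print(s["position"],s["wrist_force"],s["width"])
t=get_image("top");cv2.imwrite("pics/top7.png",t);sd=get_image("side");cv2.imwrite("pics/side7.png",sd)
ct=cal("top");cs=cal("side");p=proj(ct,[512,97.7,70]);print(p,proj(cs,[512,97.7,70]),"hatch1.85",proj(cs,[657,16,309]))
o=np.zeros((600,800,3),np.uint8)
o[:400,:400]=cv2.resize(t[150:230,205:285],(400,400),interpolation=cv2.INTER_CUBIC)
o[:300,402:]=cv2.resize(sd[85:215,225:398],(398,300),interpolation=cv2.INTER_CUBIC)
o[300:,402:]=cv2.resize(sd[190:340,280:480],(398,300))
cv2.imwrite("pics/f1.png",o)
E
```

```text
[ 477.13686787 -271.23573265  262.56410709] [ 0.54114404 -0.17674964 -2.31518647] 29.059411107983674
[248.37798481 203.22990447] [280.04357767 204.26773017] hatch1.85 [352.23849984 118.13297921]
```

View pics/f1.png

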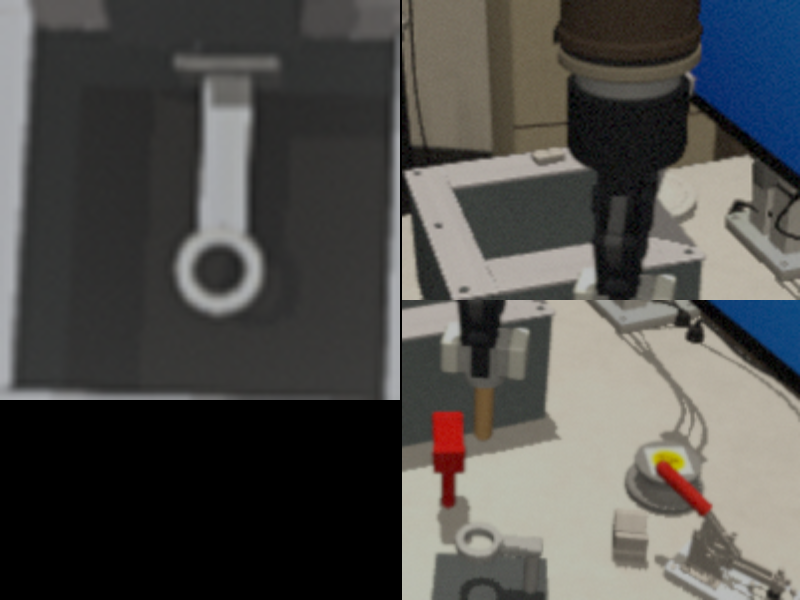

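The collar is at crop (220,270), which is top-view px (248.6,203.6) and within 0.5 px of prediction. The mallet hangs upright in the grip. I'll check the handle axis against the TCP numerically.

```bash
python3 - <<'E'
from h import *
cs=cal("side");ct=cal("top");im=cv2.imread("pics/side7.png");h=cv2.cvtColor(im,cv2.COLOR_BGR2HSV)
m=cv2.inRange(h,(8,90,60),(22,255,255));m[:225]=0;m[265:]=0;m[:,:305]=0;m[:,335:]=0
for r in range(232,260,3):
    x=np.flatnonzero(m[r]);print(r,x.min() if len(x) else None,x.max() if len(x) else None,end="; ")
print()
for dz in (-72,-60,-50,-40,-30): print(dz,proj(cs,[477.1,-271.2,262.6+dz]).round(1),end=" ")
print("\ncollar",plane(ct,(248.6,203.6),70))
E
```

```text
232 None None; 235 317 325; 238 317 325; 241 317 325; 244 316 325; 247 316 325; 250 316 325; 253 316 324; 256 317 324; 259 318 322; 
-72 [319.9 257.2] -60 [320.1 251.5] -50 [320.2 246.8] -40 [320.4 241.9] -30 [320.5 237. ] 
collar [511.11463888  97.14249634  70.        ]
```

Emit:
servo_tool([
  [[0.0042,0.046,0],0],
  [[0.0042,0.046,0],0],
  [[0.0042,0.046,0],0],
  [[0.0042,0.046,0],0],
  [[0.0042,0.046,0],0],
  [[0.0042,0.046,0],0],
  [[0.0042,0.046,0],0],
  [[0.004,0.046,0],0],
  [[0,0,0],0],
  [[0,0,0],0],
])

```text
time: 18.23
position: [508.3, 97.2, 258.0]
tool_rot: [-0.743, -3.05, 0.003]
wrist_force: [-0.9, -1.2, -2.3]
width: 29.3
```

```bash
python3 - <<'E'
from h import *
import time
for i in range(3):
    s=read_state();print(s["position"],s["wrist_force"],s["width"])
print(cv2.Rodrigues(s["tool_rot"])[0].round(3),s["q"].round(2))
E
```

```text
[508.31998617  97.23957698 257.96440169] [-0.88749315 -1.17236163 -2.32230919] 29.26567582924477
[508.31998617  97.23957698 257.96440169] [-0.88749315 -1.17236163 -2.32230919] 29.26567582924477
[508.31998617  97.23957698 257.96440169] [-0.88749315 -1.17236163 -2.32230919] 29.26567582924477
[[-0.888  0.46  -0.002]
 [ 0.46   0.888 -0.001]
 [ 0.002 -0.002 -1.   ]] [-0.63  0.24  0.42  1.82 -0.11  1.11  0.92]
```

Emit:
servo_tool([
  [[0.002,0,-0.03],0],
  [[0,0,-0.04],0],
  [[0,0,-0.036],0],
  [[0,0,0],0],
  [[0,0,0],0],
])

```text
time: 18.85
position: [511.7, 97.0, 154.3]
tool_rot: [0.746, 3.051, 0.0]
wrist_force: [0.3, 1.2, -1.6]
width: 29.2
```

Emit:
servo_tool([
  [[-0.001,0,-0.008],0],
  [[0,0,-0.01],0],
  [[0,0,-0.01],0],
  [[0,0,0],0],
])

```text
time: 19.35
position: [509.5, 97.8, 124.4]
tool_rot: [-0.743, -3.051, 0.001]
wrist_force: [0.7, -0.3, -1.6]
width: 29.2
```

The handle end is now about 17 mm below the collar's top with no contact force, so it has entered the hole.

Emit:
servo_tool([
  [[0.0005,0,-0.01],0],
  [[0,0,-0.01],0],
  [[0,0,-0.01],0],
  [[0,0,-0.008],0],
  [[0,0,0],0],
])

```text
time: 19.98
position: [510.2, 97.7, 86.6]
tool_rot: [-0.743, -3.051, 0.001]
wrist_force: [0.4, 0.0, -2.0]
width: 29.2
```

Emit:
servo_tool([
  [[0,0,-0.003],0],
  [[0,0,-0.002],0],
  [[0,0,0],0],
])

```text
time: 20.35
position: [510.6, 97.8, 82.3]
tool_rot: [0.744, 3.052, 0.0]
wrist_force: [1.0, -0.8, -1.4]
width: 29.3
```

Emit:
servo_tool([
  [[0,0,-0.0015],0],
  [[0,0,-0.0015],0],
  [[0,0,0],0],
])

```text
time: 20.72
position: [510.8, 97.9, 79.9]
tool_rot: [0.744, 3.052, 0.001]
wrist_force: [-3.1, -0.3, 6.3]
width: 29.1
```

Contact: the shoulder is seated on the collar at the expected height. Releasing.

Emit:
servo_tool([
  [[0,0,0],0],
  [[0,0,0],0],
  [[0,0,0],0],
  [[0,0,0],0],
], grip=0.35)

```text
time: 21.22
position: [510.7, 97.9, 79.3]
tool_rot: [0.743, 3.052, -0.0]
wrist_force: [0.2, -0.1, 0.4]
width: 55.1
```

Emit:
servo_tool([
  [[0,0,0.015],0],
  [[0,0,0.03],0],
  [[0,0,0.05],0],
  [[0,0,0.05],0],
  [[0,0,0.05],0],
  [[-0.03,-0.05,0],0],
  [[-0.02,-0.055,0],0],
  [[0,-0.06,0],0],
  [[0,-0.06,0],0],
  [[0,0,0],0],
])

```text
time: 22.48
position: [459.7, -132.5, 275.7]
tool_rot: [0.756, 3.047, -0.002]
wrist_force: [-0.2, -0.1, -0.3]
width: 55.5
```

```bash
python3 - <<'E'
from h import *
s=read_state();print(s["time"],s["position"],s["wrist_force"],s["width"])
t=get_image("top");sd=get_image("side");w=get_image("wrist")
ct=cal("top");cs=cal("side")
print("head top pred",proj(ct,[511.1,97.2,110]),"hatch 1.7/1.85",proj(cs,[633,16,313]),proj(cs,[657,16,309]))
o=np.zeros((600,800,3),np.uint8)
o[:400,:400]=cv2.resize(t[150:230,205:285],(400,400),interpolation=cv2.INTER_CUBIC)
o[:300,402:]=cv2.resize(sd[85:215,225:398],(398,300),interpolation=cv2.INTER_CUBIC)
o[300:,402:]=cv2.resize(w,(398,300))
cv2.imwrite("pics/f2.png",o);cv2.imwrite("pics/topf.png",t);cv2.imwrite("pics/sidef.png",sd)
b=t[180:225,225:275];g=(cv2.cvtColor(b,cv2.COLOR_BGR2GRAY)>120).astype(np.uint8);n,l,st,ce=cv2.connectedComponentsWithStats(g)
for i in range(1,n):
    if st[i,4]>60: print(st[i],ce[i]+[225,180],plane(ct,ce[i]+[225,180],110).round(1),cv2.minAreaRect((np.argwhere(l==i)[:,::-1]).astype(np.float32))[1:])
for r in (122,126,132): print(r,cv2.cvtColor(sd,cv2.COLOR_BGR2GRAY)[r,325:365])
E
```

```text
22.475 [ 459.65027964 -132.51391924  275.72002782] [-0.15172647 -0.11764175 -0.27442253] 55.53121326729066
head top pred [247.17920995 201.40320674] hatch 1.7/1.85 [342.06757294 117.69121959] [352.23849984 118.13297921]
[  9   0  26  38 467] [247.02141328 198.83940043] [517.   97.7 110. ] ((18.055124282836914, 38.141448974609375), 20.772254943847656)
122 [ 44  47  47  48  42  40  42  44  37  40  42  41  49  41  51  70  93 100
 102 103 101 103 104 106 100  95  84  58  44  46  44  40  35  45  42  45
  46  46  42  44]
126 [ 40  47  48  44  41  42  43  37  42  43  40  42  35  49  71  94 101 103
 100 103 104 101 103 100  96  68  27  18  21  31  41  34  39  42  40  41
  42  47  39  40]
132 [ 48  44  41  40  39  38  42  40  40  46  44  53  69  82  95 103 100 102
 103 104 100  97  99  92  91  93  96  88  66  36  16  11   4  13  12  19
  27  36  37  42]
```

```bash
python3 - <<'E'
from h import *
ct=cal("top");cs=cal("side");t=cv2.imread("pics/topf.png");sd=cv2.imread("pics/sidef.png")
g=cv2.cvtColor(t,cv2.COLOR_BGR2GRAY)[178:222,230:268]
for i,r in enumerate(g): print(178+i,"".join(" .:-=+*#%@"[v//26] for v in r))
q=[proj(ct,[511.1+x*.888+y*.46,97.2-x*.46+y*.888,110]).round(1) for x,y in ((33,16),(33,-16),(-33,-16),(-33,16))];print(q)
g=cv2.cvtColor(sd,cv2.COLOR_BGR2GRAY)[88:200:3,300:368]
for i,r in enumerate(g): print(88+3*i,"".join(" .:-=+*#%@"[v//26] for v in r))
for ph in (1.7,1.85):
    print(ph,[proj(cs,np.array([612,96,150])+[-d*np.cos(ph),y,d*np.sin(ph)]).round() for d in (165,100,2) for y in (-80,80)])
E
```

```text
178 ....:::::::::::=########+-......::::::
179 .....::::::::::=########+:......::::::
180 ...::::::::::::=########+:......::::::
181 .::..::::::::::=########=:......::::::
182 :....::::::::::=########=:......::::::
183 :.:.:::::::::::+########=:......::::::
184 ..:.::::::::::-+########=....:..::::::
185 ...:::::::::::-+########=...:.::::::::
186 :...::::::::::-+##*#####=......:::::::
187 .:::::::::::::-+#**#####=...::.:::::::
188 .::.::::::::::-*#####***-.......::::::
189 :::.::::::::::-*######**=:....:.::::::
190 ::::::::::::::-*########*+-:...:::::::
191 :.::::::::::::-*##########+=-:..::::::
192 ::::::::::::::-**##########*+-:.::::::
193 :::.::::::::::=*##**#########+-.::::::
194 .::::::::::::-+####***#######+-:::::::
195 :::::::::::::=*######*#*####*=::::::::
196 ::::::::::::-+#########**###+-:.::::::
197 ::::::::::::=*##########***+=::.::::::
198 :::::::::::-*#############+-::::::::::
199 ::::::::::-+#############*=:::::::::::
200 ::::::::::=*#############+-:::::::::::
201 :::::::::-*#############*=-:::::::::::
202 :::::::::=#############*=--:::::::::::
203 ::::::::-*###########
[... 3217 characters left out ...]
184 ::::::::::.................:-=--===============+*####***#*****#***=-
187 ::::::::::........::::--==++****+================+******##****#*****
190 :::--===++***********************************+======****#*#******###
193 ***********************************************+===+*********####***
196 ********************************************************+***#*******
199 ************************************+++=====--:::::::::+************
1.7 [array([342., 117.]), array([316.,  95.]), array([337., 145.]), array([313., 120.]), array([331., 185.]), array([308., 156.])]
1.85 [array([352., 118.]), array([325.,  96.]), array([343., 146.]), array([318., 121.]), array([331., 185.]), array([308., 156.])]
```

The hatch's free edge runs from (324,97) to (351,118), which matches 1.85 rad. The head's corners match the seated prediction to about 1 px. Handing in.

```bash
python3 -c "
from rig import *
print(sign_off())"
```

```text
the job is handed in; nothing more can be done
None
```

The job is done and handed in at about 22.6 s of the 72 s. The mallet hangs in the chest's collar and the hatch is fully back. `sign_off()` gave no verdict, so the results below rest on my own checks.

**What I did**
- I pressed the ring's heel until the ring stood at about 63° with the hatch still shut.
- I lifted the hatch by the ring to about 65°, then pushed its underside from the front until it hit the stop.
- I took the mallet from the stand, lowered it handle-first through the collar until the shoulder touched, released it and moved clear.

**Last checks**
- **Hatch:** in the side view its free edge runs from (324,97) to (351,118), where 1.85 rad predicts (325,96) to (352,118).
- **Mallet:** in the top view the three head corners that could be told apart lie within about 1 px (2 mm) of a head seated in the collar. The shoulder touched at the expected height.
- **Robot:** the wrist force was near zero after I moved away.

**What went less cleanly**
- **Forces:** during the first push a gripper knuckle rode on the hatch edge, with up to about 29 N upward at the wrist against the 40 N limit. I backed off and finished with the fingertips. At the stop the wrist read about 66 N in all (57 N along the push), against the 120 N limit; I took the contact to be at the fingertips.
- **Picture limit:** I used all 12 views, so the last check was by pixel values, not by eye. I did not separately check the bystanders, and no move went near them.

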